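Open the jar with the stuck cap

ROBOT

A 6-joint arm with a two-finger parallel gripper is mounted at the origin on the work surface. World frame = base frame: x ahead of the robot, y to its left, z up, the work surface at z = 0. Lengths are in m, angles in rad, forces in N, time in s.
With the tool pointing down it reaches from about 0.275 to 0.725 m from the base axis. Payload 5.6 kg.
Tool frame: the origin (TCP) lies midway between the tips of the shut fingers; the grasp point (between the pads) lies 19 mm behind it; z points along the fingers, y is the line along which they close (so a half turn about z gives the same grasp; the last joint's range is limited). The gripper opens to 85 mm and grips with 20 to 120 N. Pads are 22 mm wide; open, the fingers measure 114 mm over their backs; the gripper's body (76 mm by 85 mm) begins 54 mm behind the grasp point. The pads swing forward as they close: fully open they stand 13 mm farther back than shut.
Start: joints at [1.556, 0.255, 0.108, 0, -1.424, -0.285], TCP at [0.162, 0.525, 0.231] pointing down, gripper open.
Joint ranges: [-2.95, 2.95], [-1.21, 1.97], [-1.09, 1.5], [-2.87, 1.71], [-2.94, -0.07], [-3.05, 3.05]. Speed limits (rad/s): [2.57, 2.57, 3.14, 3.14, 3.14, 3.14].

INTERFACE

Orientations are given as a unit quaternion [x, y, z, w].
In Python, from bench import env gives the robot as it stands.
- The arm moves only by the tool jog_arm, never from a script. Its argument "series" is a list of rows, each an object of numbers: "x", "y", "z": the shift along the tool's x, y, z in mm; "rx", "ry", "rz": the turn, a rotation vector about the tool's x, y, z in rad; "hand": the closure, from -1 (fully open) to 1 (shut), so that 0 is half open. In form: [{"x": .., "y": .., "z": .., "rx": .., "ry": .., "rz": .., "hand": ..}, ...]. A call has 1 to 8 rows; each row is the pose to reach, as a shift and turn from the pose commanded when the call began, along the tool's axes at that moment; what a row does not reach only later rows make up. A row lasts 1/8 s, in which the tool goes at most 62.5 mm and 10.7 degrees, less where a joint would pass 70% of its speed; a pose out of reach is approached as far as the arm can. A call with a gripper value outside its range is refused whole. The fingers move at their own pace and stop on an object; the grip force is fixed at half the most. Time passes only in rows, so rows that repeat a pose let the fingers close. It gives the time, the measured TCP pose, the force, the opening and the grip force at its end, in the units of the state.
- env.get_state(): the state, without advancing time (a new reading comes with each control period).
- env.snapshot(name): name is "side" or "top" or "wrist"; returns the picture (420x560x3 uint8, red, green, blue); there is no depth.
- env.calibration(name): a dict with "fx", "fy", "cx", "cy" (pixels), "D" ([k1, k2, p1, p2, k3] as OpenCV has them; the pictures are not rectified), "origin" and "rotation" of the camera in the world. Camera axes: x right, y down, z forward; pixel columns grow to the right and rows downward; lengths in m; the calibration is good to about 2 mm. A picture is of the moment at which its call begins: read the wrist's pose just before it. calibration takes no time and is no camera call; for the wrist camera it gives the pose at the moment of the call.
- env.hand_in(): hands the job in; it is judged then, once.
The state is a dict: "clock": time; "qpos": joint angles; "joint_vel": joint speeds; "effort": joint torques, N m; "position": TCP position; "tool_rot": TCP orientation; "force": force on the tool from outside, world axes, zero at the start; "wrist_torque": the same for the moment, N m; "opening": finger opening in m; "finger_force": force on a finger pad.
Only numpy, scipy, OpenCV 4.12 (cv2) and the standard library are available. Lean on these libraries where they do the work, as an engineer would, in place of code of your own. Each camera call takes 0.05 s, during which the arm holds its last target. There are 200 camera calls.

TASK

Open the salsa jar in the cradle. Its cap is stuck: break it loose with a short hard twist anticlockwise (seen from above), then spin it on easily by feel until it comes free or meets the end of its thread, without leaning on, shoving, overwinding or yanking at the glass. Lift it straight off and set it gently, right way up, wholly on the round cork trivet, and leave the spoon, the bowl and the bottle alone.

Things in the scene. Friction and masses are not known exactly. Their poses are not given: they have to be found in the camera images.
- jar: amber glass jar wedged fast in an orange square wooden cradle (100 x 100 mm, 40 mm tall) that is fixed to the table; jar body 76 mm across up to 90 mm, shoulder to 110 mm, then a neck 42 mm across that rises to 151 mm. Origin: centre of the cradle's underside, on the table; z up, on the cap's axis
- cap: loose tin screw cap on the jar, 16 flat flutes, 60 mm across flats, 24 mm tall, 40 to 85 g; a light grip slips on it. Origin: centre of its underside, 130 mm above the table while on the jar; z up out of its top. Opens anticlockwise from above. Stuck: needs roughly 0.6 to 1 N m over the first 0.2 rad, springs back if let go before, then gives way suddenly and turns freely
- cap_mark (a point): point on the cap's top edge, 28 mm from its axis, 24 mm above its underside; its direction from the axis shows the cap's turn (at the start along the jar's x axis). Lugs hide under the cap and hold it down (1 mm play): it comes free after 0.7 to 1.95 rad, differing from jar to jar and not to be seen; the thread ends at a hard stop 0.4 rad later, where it lifts off too
- trivet: round cork trivet, 130 mm across, 8 mm thick, flat and fixed on the table. Origin: centre of its underside
- spoon: wooden spoon 240 mm long lying on the table, to be left alone. Origin: on the table under its middle
- bowl: grey stone bowl 130 mm across, 65 mm tall, to be left alone. Origin: centre of its underside
- bottle: small green bottle with a white cap, 48 mm across, 130 mm tall, to be left alone. Origin: centre of its underside
Things that resemble listed ones, but are neither listed nor needed, are in the scene too. Of the things shaped like the jar, the amber one is meant.

How it is judged:
By the outcome, as a careful person would: the job done as asked, in the order asked, and still so for the second after the job is handed in, with the robot touching nothing.
It also fails if it takes over 69 s, if anything falls off the work surface, if the arm or the gripper's body presses on something with over 40 N, if the wrist force passes 120 N, or if a joint passes its speed limit or range.

## Working session

There is one attempt and no reset: what is moved stays moved. The work goes in short steps, Python scripts to look and compute and a tool call to move; the robot and the scene stay as the last step left them, time stands still between calls to the robot, and variables do not carry over. Pictures are saved under pics/ and viewed, at most 10 in all, crops included, and the job is handed in when it is done.

Besides the shell and the picture viewer there is one more tool, called by a JSON object that holds its "fn" and its "kwargs", one argument or row to a line. jog_arm: Moves the arm, as the interface text tells. Its arguments: {"type":"object","properties":{"series":{"type":"array"}},"required":["series"]}

```bash
mkdir -p pics; ls
python3 - <<'E'
from bench import env
import cv2, numpy as np
for n in("top","side"):
    c=env.calibration(n); print(n,{k:np.round(v,4).tolist() for k,v in c.items()})
    cv2.imwrite(f"pics/{n}0.png",env.snapshot(n)[:,:,::-1])
s=env.get_state(); print({k:np.round(v,3).tolist() for k,v in s.items()})
E
```

```text
pics
top {'fx': 458.7895, 'fy': 458.7895, 'cx': 276.634, 'cy': 214.1964, 'D': [-0.0649, 0.0, 0.0, 0.0, 0.0], 'origin': [0.5018, 0.0546, 1.2981], 'rotation': [0.7149, -0.6978, 0.0331, -0.032]}
side {'fx': 418.1785, 'fy': 418.1785, 'cx': 277.156, 'cy': 207.5575, 'D': [-0.0856, 0.0, 0.0, 0.0, 0.0], 'origin': [0.1954, -0.574, 0.5753], 'rotation': [0.8236, -0.2733, 0.1487, -0.4743]}
{'clock': 0.1, 'qpos': [1.556, 0.256, 0.107, -0.0, -1.424, -0.285], 'joint_vel': [-0.001, -0.001, 0.004, 0.002, 0.001, 0.001], 'effort': [-0.001, -38.761, 23.847, 5.378, -0.004, 0.0], 'position': [0.162, 0.525, 0.23], 'tool_rot': [0.989, -0.149, -0.0, 0.001], 'force': [0.629, 0.699, 0.407], 'wrist_torque': [-0.031, 0.019, -0.04], 'finger_force': 0.0, 'opening': 0.085}
```

View pics/top0.png

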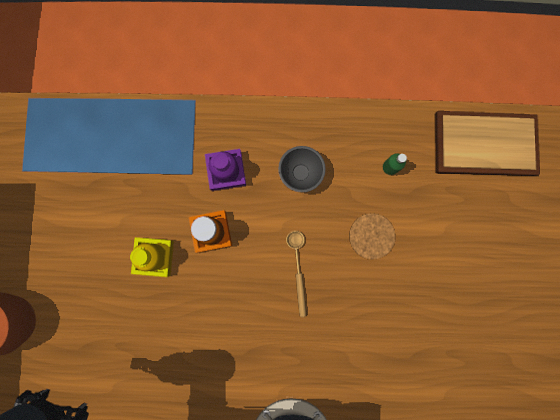

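View pics/side0.png

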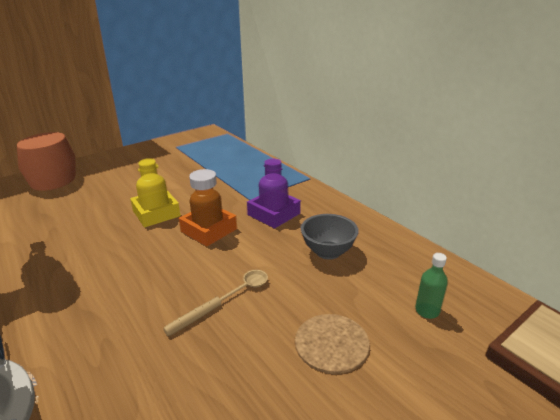

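Candidates in the top picture are the yellow jar (145,257), the purple jar (223,165) and the amber jar with a tin cap in the orange cradle (205,230). I choose the amber one. The side view agrees: amber body at (207,205), cap at (203,180). The trivet is at top (372,236), not the board at (487,143).

```bash
cat > h.py <<'E'
from bench import env
import cv2, numpy as np
from scipy.spatial.transform import Rotation as R
def ray(c,px):
    K=np.array([[c["fx"],0,c["cx"]],[0,c["fy"],c["cy"]],[0,0,1]])
    u=cv2.undistortPoints(np.array(px,float).reshape(-1,1,2),K,np.array(c["D"]))[:,0]
    r=np.array(c["rotation"]); M=R.from_quat(r) if r.size==4 else R.from_matrix(r)
    return np.array(c["origin"]),M.apply(np.c_[u,np.ones(len(u))])
def plane(c,px,z):
    o,d=ray(c,px); return o+d*((z-o[2])/d[:,2])[:,None]
def big(m,near=None):
    cs=cv2.findContours(m.astype(np.uint8),cv2.RETR_EXTERNAL,cv2.CHAIN_APPROX_NONE)[0]
    return max(cs,key=cv2.contourArea)
def roi(im,x0,x1,y0,y1):
    m=np.zeros(im.shape[:2],bool); m[y0:y1,x0:x1]=1; return m
E
python3 - <<'E'
from h import *
im=cv2.imread("pics/top0.png"); hsv=cv2.cvtColor(im,cv2.COLOR_BGR2HSV); c=env.calibration("top")
H,S,V=cv2.split(hsv)
g=roi(im,180,240,200,262)
cap=big(g&(S<60)&(V>120)); 
def circ(c,k,z):
    p=plane(c,k[:,0],z)[:,:2].astype(np.float32); return cv2.minEnclosingCircle(p), cv2.fitEllipse(p)
print("cap",circ(c,cap,.154))
cr=big(g&(((H<14)&(S>190)&(V>120))|((S<60)&(V>120))))
p=plane(c,cr[:,0],.04)[:,:2].astype(np.float32); print("cradle",cv2.minAreaRect(p))
t=roi(im,340,405,205,268)&(S<140)&(V>90)
t=big(cv2.morphologyEx(t.astype(np.uint8),cv2.MORPH_CLOSE,np.ones((5,5))))
print("trivet",circ(c,t,.008),cv2.fitEllipse(t))
im2=cv2.imread("pics/side0.png");c2=env.calibration("side");h2=cv2.cvtColor(im2,cv2.COLOR_BGR2HSV)
k=big(roi(im2,185,222,165,195)&(h2[...,1]<70)&(h2[...,2]>110))
print(cv2.boundingRect(k),cv2.boundingRect(cap)); e=cv2.fitEllipse(k)
o1,d1=ray(c,[cv2.fitEllipse(cap)[0]]);o2,d2=ray(c2,[e[0]])
A=np.c_[d1[0],-d2[0]];s=np.linalg.lstsq(A,o2-o1,rcond=None)[0];print("tri",o1+d1[0]*s[0],o2+d2[0]*s[1])
a=cv2.resize(im[195:265,170:250],None,fx=6,fy=6,interpolation=2);b=cv2.resize(im2[160:250,160:250],(420,420),interpolation=2)
cv2.imwrite("pics/crop1.png",np.hstack([a[:,:380],b]))
E
```

```text
cap (((0.5669481754302979, 0.23806452751159668), 0.03093622624874115), ((0.5670304894447327, 0.2378770262002945), (0.05859380215406418, 0.059253353625535965), 42.16242599487305))
cradle ((0.5724390149116516, 0.25552698969841003), (0.0662686750292778, 0.06618571281433105), 2.3255841732025146)Traceback (most recent call last):
  File "<stdin>", line 13, in <module>
  File "<stdin>", line 7, in circ
cv2.error: OpenCV(4.12.0) /io/opencv/modules/imgproc/src/shapedescr.cpp:361: error: (-201:Incorrect size of input array) There should be at least 5 points to fit the ellipse in function 'fitEllipseNoDirect'
```

Run:
```python
from h import *
im=cv2.imread("pics/top0.png"); hsv=cv2.cvtColor(im,cv2.COLOR_BGR2HSV); c=env.calibration("top")
H,S,V=cv2.split(hsv)
print("trv px",hsv[236,372],"wood",hsv[280,372],"cradle",hsv[246,196],hsv[216,222])
bg=np.median(hsv[270:300,345:400].reshape(-1,3),0); 
L=cv2.cvtColor(im,cv2.COLOR_BGR2LAB).astype(float)[...,1:]; lt=np.median(L[228:244,362:382].reshape(-1,2),0); lw=np.median(L[270:300,345:400].reshape(-1,2),0)
m=roi(im,335,410,200,272)&(np.linalg.norm(cv2.blur(L,(3,3))-lt,axis=2)<np.linalg.norm(cv2.blur(L,(3,3))-lw,axis=2))
t=cv2.convexHull(big(cv2.morphologyEx(m.astype(np.uint8),cv2.MORPH_OPEN,np.ones((3,3)))))
p=plane(c,t[:,0],.008)[:,:2].astype(np.float32);print("trivet",cv2.minEnclosingCircle(p),cv2.boundingRect(t))
k=big(roi(im,180,240,200,262)&(((H<14)&(S>190)&(V>60))|((S<60)&(V>120))))
p=plane(c,k[:,0],.04)[:,:2].astype(np.float32); print("cradle",cv2.minAreaRect(p))
im2=cv2.imread("pics/side0.png")
a=cv2.resize(im[195:265,170:250],None,fx=6,fy=6,interpolation=2);b=cv2.resize(im2[160:250,160:250],(420,420),interpolation=2)
cv2.imwrite("pics/crop1.png",np.hstack([a[:,:380],b]))
s=env.get_state();T=R.from_quat(s["tool_rot"]);print("tool delta mm",T.inv().apply(np.array([.567,.238,.23])-s["position"])*1e3, T.as_matrix())
```

```text
trv px [ 16 150 161] wood [ 16 184 150] cradle [ 15 223 212] [ 14 243 211]
trivet ((0.5660615563392639, -0.21606041491031647), 0.0694672167301178) (348, 213, 49, 47)
cradle ((0.5700098872184753, 0.25408369302749634), (0.07964836806058884, 0.06629619002342224), 30.45958137512207)
tool delta mm [471.47806825 154.69632338   0.80882787] [[ 9.55386575e-01 -2.95357965e-01 -4.06976903e-04]
 [-2.95358224e-01 -9.55385087e-01 -1.68950605e-03]
 [ 1.10189404e-04  1.73433537e-03 -9.99998490e-01]]
```

View pics/crop1.png

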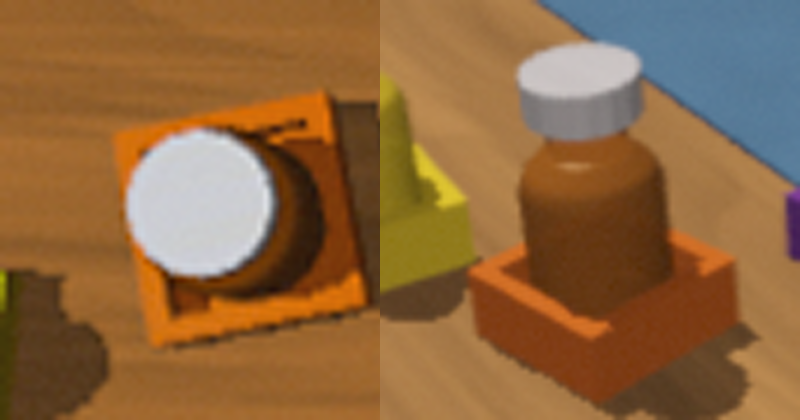

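Amber body, orange cradle and plain tin cap are confirmed in the crop (cap at about (200,203) in the left crop, (580,75) in the right), with the cradle turned about 11° anticlockwise. The flutes can be seen on the cap's side. I move above it with joint 6 wound back.

{"fn": "jog_arm", "kwargs": {
  "series": [
    {"x": 120, "y": 39, "z": -20, "rz": 0.37, "hand": -1},
    {"x": 240, "y": 78, "z": -30, "rz": 0.75, "hand": -1},
    {"x": 360, "y": 116, "z": -30, "rz": 1.12, "hand": -1},
    {"x": 472, "y": 155, "z": -30, "rz": 1.49, "hand": -1},
    {"x": 472, "y": 155, "z": -30, "rz": 1.87, "hand": -1},
    {"x": 472, "y": 155, "z": -30, "rz": 1.87, "hand": -1},
    {"x": 472, "y": 155, "z": -30, "rz": 1.87, "hand": -1},
    {"x": 472, "y": 155, "z": -30, "rz": 1.87, "hand": -1}
  ]
}}

```text
schema error: expected keys x, y, z, rx, ry, rz, hand
```

{"fn": "jog_arm", "kwargs": {
  "series": [
    {"hand": -1}
  ]
}}

```text
schema error: expected keys x, y, z, rx, ry, rz, hand
```

{"fn": "jog_arm", "kwargs": {
  "series": [
    {"x": 60, "y": 20, "z": -15, "rx": 0, "ry": 0, "rz": 0.18, "hand": -1},
    {"x": 120, "y": 39, "z": -30, "rx": 0, "ry": 0, "rz": 0.36, "hand": -1},
    {"x": 180, "y": 59, "z": -30, "rx": 0, "ry": 0, "rz": 0.54, "hand": -1},
    {"x": 240, "y": 79, "z": -30, "rx": 0, "ry": 0, "rz": 0.72, "hand": -1},
    {"x": 300, "y": 98, "z": -30, "rx": 0, "ry": 0, "rz": 0.9, "hand": -1},
    {"x": 360, "y": 118, "z": -30, "rx": 0, "ry": 0, "rz": 1.08, "hand": -1},
    {"x": 420, "y": 138, "z": -30, "rx": 0, "ry": 0, "rz": 1.26, "hand": -1},
    {"x": 472, "y": 155, "z": -30, "rx": 0, "ry": 0, "rz": 1.44, "hand": -1}
  ]
}}

```text
clock: 1.1
position: [0.5687, 0.2367, 0.2608]
tool_rot: [-0.643, 0.766, 0.0, -0.0]
force: [-0.3, 0.8, -0.2]
opening: 0.0856
finger_force: 0.0
```

Run:
```python
from h import *
c=env.calibration("wrist");im=env.snapshot("wrist")[:,:,::-1].copy();cv2.imwrite("pics/w1.png",im)
print({k:np.round(v,4).tolist() for k,v in c.items()},env.get_state()["qpos"])
ct=env.calibration("top"); k=[(170+x/6,195+y/6) for x,y in [(117,133),(327,93),(370,305),(150,345)]]
p=plane(ct,k,.04);print(p,p.mean(0));e=p[0]-p[3];print(np.arctan2(*e[1::-1]));e=p[0]-p[1];print(np.arctan2(-e[0],e[1]))
```

```text
{'fx': 316.7181, 'fy': 316.7181, 'cx': 279.9474, 'cy': 206.7593, 'D': [-0.07, 0.0, 0.0, 0.0, 0.0], 'origin': [0.5562, 0.1604, 0.4042], 'rotation': [0.0865, 0.9847, 0.1508, 0.0125]} [ 0.63803916  0.39153142  0.37036459  0.00278752 -1.55289971 -0.82564173]
[[0.60390813 0.29408698 0.04      ]
 [0.62471024 0.1980588  0.04      ]
 [0.5280067  0.1751017  0.04      ]
 [0.50723347 0.27504086 0.04      ]] [0.56596463 0.23557208 0.04      ]
0.1945213603474101
0.21332886838677506
```

View pics/w1.png

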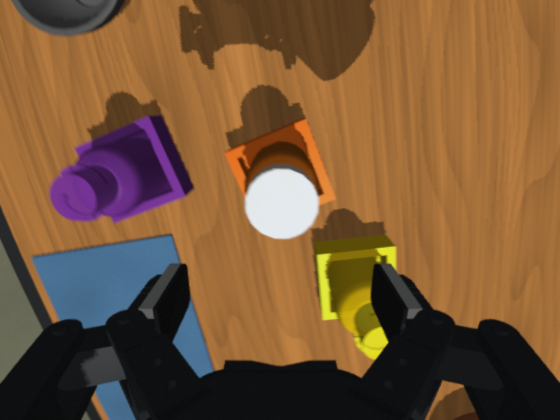

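The wrist view shows the cap's top at (282,203) in the orange cradle, with both fingers open below. I refine its centre and edges here.

Run:
```python
from h import *
c=env.calibration("wrist");im=cv2.imread("pics/w1.png");h=cv2.cvtColor(im,cv2.COLOR_BGR2HSV)
k=big(roi(im,235,330,155,250)&(h[...,1]<70)&(h[...,2]>195))
p=plane(c,k[:,0],.154)[:,:2].astype(np.float32);print(cv2.minEnclosingCircle(p),cv2.fitEllipse(p))
ct,r=cv2.minEnclosingCircle(p); ct=np.array(cv2.fitEllipse(p)[0])
d=p-ct;a=np.arctan2(d[:,1],d[:,0]);rr=np.hypot(*d.T)
print("16-fold phase of corners (rad)",np.angle((rr*np.exp(16j*a)).sum()-rr.mean()*np.exp(16j*a).sum())/16, rr.std())
s=env.get_state();T=R.from_quat(s["tool_rot"]);M=T.as_matrix();print("yaw x",np.arctan2(M[1,0],M[0,0]),s["position"])
print("to cap, tool mm",T.inv().apply(np.array([*ct,.154])-s["position"])*1e3)
```

```text
((0.572522759437561, 0.2306932806968689), 0.030581744387745857) ((0.5722939968109131, 0.23048043251037598), (0.05888745188713074, 0.05948914587497711), 71.707275390625)
16-fold phase of corners (rad) -0.008022961853688238 0.0003248929553396118
yaw x -1.7583440843695766 [0.57310738 0.23148828 0.25934702]
to cap, tool mm [  0.68952874   0.59337687 105.35105805]
```

```bash
cat >> h.py <<'E'
def wcap(z,lo=195):
    c=env.calibration("wrist");s=env.get_state();im=env.snapshot("wrist")[:,:,::-1].copy();h=cv2.cvtColor(im,cv2.COLOR_BGR2HSV)
    k=big(roi(im,200,380,130,330)&(h[...,1]<70)&(h[...,2]>lo))
    p=plane(c,k[:,0],z)[:,:2].astype(np.float32);e=cv2.fitEllipse(p);return c,s,im,p,np.array(e[0]),e
E
python3 - <<'E'
from h import *
for i in range(3):
    c,s,im,p,ct,e=wcap(.154)
    d=p-ct;a=np.arctan2(d[:,1],d[:,0]);rr=np.hypot(*d.T)
    T=R.from_quat(s["tool_rot"]);M=T.as_matrix()
    print(e,s["position"],np.arctan2(M[1,0],M[0,0]),np.angle((rr*np.exp(16j*a)).sum()-rr.mean()*np.exp(16j*a).sum())/-16*-1)
    print("tool mm",T.inv().apply(np.array([*ct,.154])-s["position"])*1e3)
E
```

```text
((0.5667976140975952, 0.23715613782405853), (0.05931996926665306, 0.05958056449890137), 103.24541473388672) [0.57310738 0.23148828 0.25934702] -1.7583440843695766 0.025824325360224804
tool mm [ -4.84426139   7.2380679  105.32842366]
((0.5668389201164246, 0.2372560352087021), (0.0592721663415432, 0.059709347784519196), 80.509765625) [0.5706671  0.23390718 0.25904236] -1.7498083604170194 0.0357634418983219
tool mm [ -2.95087538   4.17348118 105.04113936]
((0.5669692754745483, 0.23719805479049683), (0.0593142993748188, 0.059742797166109085), 86.87447357177734) [0.56901258 0.23571625 0.25939485] -1.7449568919064673 0.01315335753249923
tool mm [ -1.32429015   2.03794037 105.39705003]
```

{"fn": "jog_arm", "kwargs": {
  "series": [
    {"x": 0, "y": 0, "z": 30, "rx": 0, "ry": 0, "rz": 0.02, "hand": -1},
    {"x": 0, "y": 0, "z": 60, "rx": 0, "ry": 0, "rz": 0.02, "hand": -1},
    {"x": 0, "y": 0, "z": 90, "rx": 0, "ry": 0, "rz": 0.02, "hand": -1},
    {"x": 0, "y": 0, "z": 115, "rx": 0, "ry": 0, "rz": 0.02, "hand": -0.7},
    {"x": 0, "y": 0, "z": 130, "rx": 0, "ry": 0, "rz": 0.02, "hand": -0.5},
    {"x": 0, "y": 0, "z": 139, "rx": 0, "ry": 0, "rz": 0.02, "hand": -0.5},
    {"x": 0, "y": 0, "z": 139, "rx": 0, "ry": 0, "rz": 0.02, "hand": -0.5},
    {"x": 0, "y": 0, "z": 139, "rx": 0, "ry": 0, "rz": 0.02, "hand": -0.5}
  ]
}}

```text
clock: 2.3
position: [0.5679, 0.2384, 0.1233]
tool_rot: [-0.637, 0.771, -0.0, 0.001]
force: [-0.3, -0.1, -0.5]
opening: 0.0639
finger_force: 0.0
```

Run:
```python
from h import *
s=env.get_state(); T=R.from_quat(s["tool_rot"])
print({k:np.round(s[k],4).tolist() for k in("position","force","wrist_torque","opening","qpos","finger_force")},T.inv().apply(np.array([.567,.2373,.12])-s["position"])*1e3, T.as_rotvec())
cv2.imwrite("pics/w2.png",env.snapshot("wrist")[:,:,::-1])
```

```text
{'position': [0.5679, 0.2384, 0.1233], 'force': [-0.2914, -0.1341, -0.4941], 'wrist_torque': [-0.0638, -0.0446, 0.0367], 'opening': 0.0639, 'qpos': [0.6511, 0.4328, 0.0879, 0.0004, -1.2241, -0.8399], 'finger_force': 0.0} [1.27330132 0.70331783 3.32276716] [-2.00115284e+00  2.41953363e+00 -6.92388633e-04]
```

View pics/w2.png

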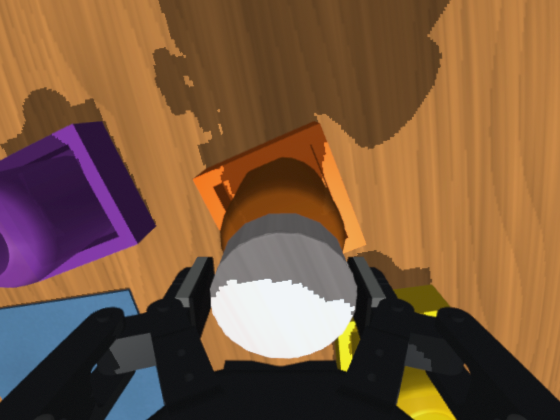

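The cap sits between the pads and roughly centred (pads at columns 213 and 350, cap edges at 211 and 357, higher up and nearer). I settle 2 mm lower and close.

{"fn": "jog_arm", "kwargs": {
  "series": [
    {"x": 0, "y": 0, "z": 2, "rx": 0, "ry": 0, "rz": 0, "hand": -0.5},
    {"x": 0, "y": 0, "z": 2, "rx": 0, "ry": 0, "rz": 0, "hand": 1},
    {"x": 0, "y": 0, "z": 2, "rx": 0, "ry": 0, "rz": 0, "hand": 1},
    {"x": 0, "y": 0, "z": 2, "rx": 0, "ry": 0, "rz": 0, "hand": 1}
  ]
}}

```text
clock: 2.85
position: [0.5677, 0.2382, 0.1209]
tool_rot: [-0.637, 0.771, -0.0, 0.0]
force: [-1.0, -0.2, 4.2]
opening: 0.059
finger_force: 64.7
```

```bash
cat > st.py <<'E'
from h import *
s=env.get_state(); T=R.from_quat(s["tool_rot"]);M=T.as_matrix()
print({k:np.round(s[k],4).tolist() for k in("position","force","wrist_torque","opening","finger_force")},"q6",s["qpos"][5])
print("yaw",np.arctan2(M[1,0],M[0,0]),"F tool",np.round(T.inv().apply(s["force"]),2),"T tool",np.round(T.inv().apply(s["wrist_torque"]),3))
E
python3 st.py
```

```text
{'position': [0.5677, 0.2382, 0.1209], 'force': [-0.9794, -0.2367, 4.1665], 'wrist_torque': [0.068, 0.4262, -0.0194], 'opening': 0.059, 'finger_force': 64.7077} q6 -0.8399593014785561
yaw -1.7596681278720805 F tool [ 0.41  0.91 -4.17] T tool [-0.431  0.013  0.02 ]
```

{"fn": "jog_arm", "kwargs": {
  "series": [
    {"x": 0, "y": 0, "z": -0.5, "rx": 0, "ry": 0, "rz": -0.18, "hand": 1},
    {"x": 0, "y": 0, "z": -0.5, "rx": 0, "ry": 0, "rz": -0.34, "hand": 1},
    {"x": 0, "y": 0, "z": -0.5, "rx": 0, "ry": 0, "rz": -0.34, "hand": 1}
  ]
}}

```text
clock: 3.22
position: [0.5653, 0.2388, 0.1208]
tool_rot: [0.759, -0.651, -0.001, 0.001]
force: [-8.2, 2.2, 7.4]
opening: 0.0594
finger_force: 65.1
```

```bash
python3 st.py
```

```text
{'position': [0.5653, 0.2388, 0.1208], 'force': [-8.215, 2.1694, 7.4367], 'wrist_torque': [0.891, 3.0291, 0.3907], 'opening': 0.0594, 'finger_force': 65.082} q6 -0.49741608154008127
yaw -1.416662740776394 F tool [-3.41  7.81 -7.41] T tool [-2.857 -1.344 -0.392]
```

{"fn": "jog_arm", "kwargs": {
  "series": [
    {"x": 0, "y": 0, "z": 0, "rx": 0, "ry": 0, "rz": 0, "hand": 1},
    {"x": 0, "y": 0, "z": 0, "rx": 0, "ry": 0, "rz": 0, "hand": 1}
  ]
}}

```text
clock: 3.48
position: [0.5653, 0.2389, 0.1208]
tool_rot: [0.759, -0.651, -0.002, 0.001]
force: [-8.7, 2.5, 6.8]
opening: 0.0592
finger_force: 65.1
```

```bash
python3 st.py
python3 - <<'E'
from h import *
a=cv2.imread("pics/w2.png")[190:370,180:390]; b=env.snapshot("wrist")[190:370,180:390,::-1]
cv2.imwrite("pics/w3.png",cv2.resize(np.hstack([a,b]),(798,342),interpolation=2))
E
```

```text
{'position': [0.5653, 0.2389, 0.1208], 'force': [-8.74, 2.4578, 6.8014], 'wrist_torque': [0.9044, 3.0544, 0.2536], 'opening': 0.0592, 'finger_force': 65.0735} q6 -0.4994166498147062
yaw -1.418741558580079 F tool [-3.76  8.29 -6.77] T tool [-2.883 -1.356 -0.255]
```

View pics/w3.png

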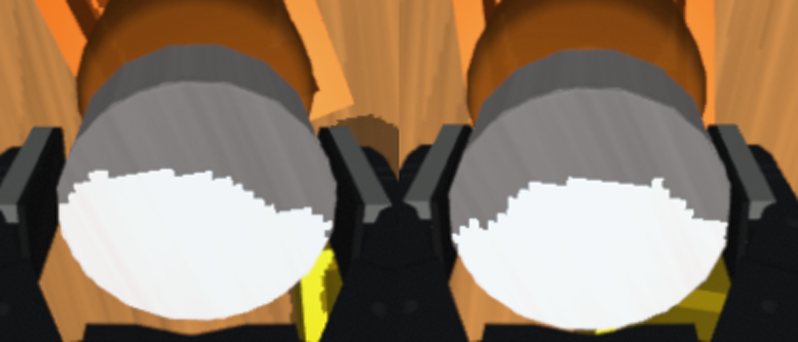

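The streaks on the cap turned with the fingers, so it has broken loose without slipping. I ease off the 9 N side load and the 7 N downward load before turning on.

{"fn": "jog_arm", "kwargs": {
  "series": [
    {"x": -0.7, "y": 1.5, "z": -1, "rx": 0, "ry": 0, "rz": 0, "hand": 1},
    {"x": -0.7, "y": 1.5, "z": -1, "rx": 0, "ry": 0, "rz": 0, "hand": 1}
  ]
}}

```text
clock: 3.78
position: [0.565, 0.239, 0.1209]
tool_rot: [0.759, -0.652, -0.001, 0.0]
force: [-2.5, 3.0, -1.9]
opening: 0.0594
finger_force: 65.8
```

```bash
python3 st.py
```

```text
{'position': [0.565, 0.239, 0.1209], 'force': [-2.4829, 2.9874, -1.8777], 'wrist_torque': [0.9994, 0.8914, 0.207], 'opening': 0.0594, 'finger_force': 65.7622} q6 -0.5020478107118529
yaw -1.4195713763795392 F tool [-3.33  2.    1.88] T tool [-0.731 -1.122 -0.209]
```

{"fn": "jog_arm", "kwargs": {
  "series": [
    {"x": -0.6, "y": 0.5, "z": -0.1, "rx": 0, "ry": 0, "rz": -0.1, "hand": 1},
    {"x": -0.6, "y": 0.5, "z": -0.1, "rx": 0, "ry": 0, "rz": -0.18, "hand": 1},
    {"x": -0.6, "y": 0.5, "z": -0.1, "rx": 0, "ry": 0, "rz": -0.18, "hand": 1}
  ]
}}

```text
clock: 4.15
position: [0.5653, 0.2386, 0.1214]
tool_rot: [0.814, -0.581, 0.0, 0.0]
force: [0.3, -0.2, -2.2]
opening: 0.0591
finger_force: 65.7
```

```bash
python3 st.py
```

```text
{'position': [0.5653, 0.2386, 0.1214], 'force': [0.3297, -0.2277, -2.2248], 'wrist_torque': [-0.1361, -0.1057, 0.0359], 'opening': 0.0591, 'finger_force': 65.6531} q6 -0.32437022977429136
yaw -1.2411087392778262 F tool [ 0.32 -0.24  2.22] T tool [ 0.056  0.163 -0.036]
```

{"fn": "jog_arm", "kwargs": {
  "series": [
    {"x": 0, "y": 0, "z": 0, "rx": 0, "ry": 0, "rz": -0.12, "hand": 1},
    {"x": 0, "y": 0, "z": 0, "rx": 0, "ry": 0, "rz": -0.24, "hand": 1},
    {"x": 0, "y": 0, "z": 0, "rx": 0, "ry": 0, "rz": -0.24, "hand": 1}
  ]
}}

```text
clock: 4.53
position: [0.5652, 0.2387, 0.1215]
tool_rot: [0.877, -0.481, -0.0, 0.0]
force: [0.1, 0.2, -2.2]
opening: 0.0591
finger_force: 65.7
```

```bash
python3 st.py
```

```text
{'position': [0.5652, 0.2387, 0.1215], 'force': [0.149, 0.2258, -2.2422], 'wrist_torque': [-0.1914, -0.0969, -0.0914], 'opening': 0.0591, 'finger_force': 65.6653} q6 -0.08604654904297124
yaw -1.0027041835631332 F tool [-0.11 -0.25  2.24] T tool [-0.021  0.213  0.092]
```

{"fn": "jog_arm", "kwargs": {
  "series": [
    {"x": 0, "y": 0, "z": -0.5, "rx": 0, "ry": 0, "rz": -0.08, "hand": 1},
    {"x": 0, "y": 0, "z": -0.5, "rx": 0, "ry": 0, "rz": -0.08, "hand": 1}
  ]
}}

```text
clock: 4.78
position: [0.5651, 0.2387, 0.1218]
tool_rot: [0.895, -0.446, -0.0, 0.001]
force: [-0.0, -1.7, -3.6]
opening: 0.0591
finger_force: 65.4
```

```bash
python3 st.py
```

```text
{'position': [0.5651, 0.2387, 0.1218], 'force': [-0.0218, -1.7097, -3.6076], 'wrist_torque': [-0.3541, -0.3705, 0.0217], 'opening': 0.0591, 'finger_force': 65.3682} q6 -0.007109832709566704
yaw -0.923761561552103 F tool [1.35 1.04 3.61] T tool [ 0.082  0.506 -0.021]
```

{"fn": "jog_arm", "kwargs": {
  "series": [
    {"x": 0, "y": 0, "z": -0.3, "rx": 0, "ry": 0, "rz": -0.07, "hand": 1},
    {"x": 0, "y": 0, "z": -0.3, "rx": 0, "ry": 0, "rz": -0.14, "hand": 1},
    {"x": 0, "y": 0, "z": -0.3, "rx": 0, "ry": 0, "rz": -0.14, "hand": 1}
  ]
}}

```text
clock: 5.15
position: [0.5651, 0.2391, 0.1227]
tool_rot: [0.924, -0.382, -0.0, 0.0]
force: [-0.4, -0.2, -1.7]
opening: 0.0593
finger_force: 65.7
```

```bash
python3 st.py
```

```text
{'position': [0.5651, 0.2391, 0.1227], 'force': [-0.4064, -0.213, -1.704], 'wrist_torque': [-0.1307, 0.172, 0.0144], 'opening': 0.0593, 'finger_force': 65.7239} q6 0.1330394677929105
yaw -0.7833496119384117 F tool [-0.14  0.44  1.7 ] T tool [-0.214 -0.03  -0.014]
```

{"fn": "jog_arm", "kwargs": {
  "series": [
    {"x": 0, "y": 0, "z": -0.7, "rx": 0, "ry": 0, "rz": 0, "hand": 1},
    {"x": 0, "y": 0, "z": -0.7, "rx": 0, "ry": 0, "rz": 0, "hand": 1}
  ]
}}

```text
clock: 5.4
position: [0.5657, 0.2392, 0.1239]
tool_rot: [0.925, -0.381, 0.0, -0.0]
force: [0.5, -1.1, -0.9]
opening: 0.0591
finger_force: 65.8
```

```bash
python3 st.py
```

```text
{'position': [0.5657, 0.2392, 0.1239], 'force': [0.542, -1.0778, -0.8697], 'wrist_torque': [-0.2986, -0.1045, 0.0096], 'opening': 0.0591, 'finger_force': 65.8374} q6 0.135019974423146
yaw -0.7811628889114219 F tool [1.14 0.38 0.87] T tool [-0.138  0.284 -0.01 ]
```

The cap has come free: it rose 1.2 mm and the load fell to about its own weight. I lift straight up, slowly at first.

{"fn": "jog_arm", "kwargs": {
  "series": [
    {"x": 0, "y": 0, "z": -1.5, "rx": 0, "ry": 0, "rz": 0, "hand": 1},
    {"x": 0, "y": 0, "z": -3, "rx": 0, "ry": 0, "rz": 0, "hand": 1},
    {"x": 0, "y": 0, "z": -4.5, "rx": 0, "ry": 0, "rz": 0, "hand": 1},
    {"x": 0, "y": 0, "z": -6, "rx": 0, "ry": 0, "rz": 0, "hand": 1}
  ]
}}

```text
clock: 5.9
position: [0.5652, 0.2393, 0.1296]
tool_rot: [0.925, -0.38, -0.0, -0.0]
force: [0.4, -0.4, -0.3]
opening: 0.0589
finger_force: 65.9
```

{"fn": "jog_arm", "kwargs": {
  "series": [
    {"x": 0, "y": 0, "z": -5, "rx": 0, "ry": 0, "rz": 0, "hand": 1},
    {"x": 0, "y": 0, "z": -12, "rx": 0, "ry": 0, "rz": 0, "hand": 1},
    {"x": 0, "y": 0, "z": -20, "rx": 0, "ry": 0, "rz": 0, "hand": 1},
    {"x": 0, "y": 0, "z": -30, "rx": 0, "ry": 0, "rz": 0, "hand": 1},
    {"x": 0, "y": 0, "z": -45, "rx": 0, "ry": 0, "rz": 0, "hand": 1},
    {"x": 0, "y": 0, "z": -60, "rx": 0, "ry": 0, "rz": 0, "hand": 1},
    {"x": 0, "y": 0, "z": -70, "rx": 0, "ry": 0, "rz": 0, "hand": 1},
    {"x": 0, "y": 0, "z": -70, "rx": 0, "ry": 0, "rz": 0, "hand": 1}
  ]
}}

```text
clock: 6.9
position: [0.5656, 0.2394, 0.2005]
tool_rot: [0.925, -0.38, 0.001, -0.001]
force: [0.9, 0.2, -1.0]
opening: 0.059
finger_force: 65.9
```

```bash
python3 st.py
python3 - <<'E'
from h import *
s=env.get_state();T=R.from_quat(s["tool_rot"])
print(T.inv().apply(np.array([.566,-.216,s["position"][2]])-s["position"])*1e3)
a=env.snapshot("wrist")[:,:,::-1];b=env.snapshot("side")[120:300,120:330,::-1]
cv2.imwrite("pics/w4.png",np.hstack([cv2.resize(a,(400,300)),cv2.resize(b,(400,300))]))
E
```

```text
{'position': [0.5656, 0.2394, 0.2005], 'force': [0.872, 0.1964, -1.0313], 'wrist_torque': [-0.0273, 0.0157, 0.0203], 'opening': 0.059, 'finger_force': 65.8578} q6 0.1365045743391347
yaw -0.7797787982645762 F tool [ 0.48 -0.75  1.03] T tool [-0.03   0.008 -0.02 ]
[320.44344492 323.55101198  -0.51525199]
```

View pics/w4.png

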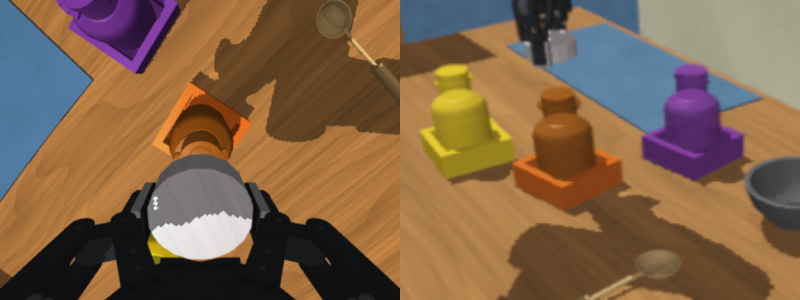

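The cap is held level (wrist view (200,213)) and the glass has stayed in its cradle, with its neck bare (side (560,100)). I carry it over to the trivet at travel height.

{"fn": "jog_arm", "kwargs": {
  "series": [
    {"x": 30, "y": 30, "z": 0, "rx": 0, "ry": 0, "rz": 0, "hand": 1},
    {"x": 70, "y": 71, "z": 0, "rx": 0, "ry": 0, "rz": 0, "hand": 1},
    {"x": 110, "y": 112, "z": 0, "rx": 0, "ry": 0, "rz": 0, "hand": 1},
    {"x": 150, "y": 152, "z": 0, "rx": 0, "ry": 0, "rz": 0, "hand": 1},
    {"x": 190, "y": 193, "z": 0, "rx": 0, "ry": 0, "rz": 0, "hand": 1},
    {"x": 230, "y": 234, "z": 0, "rx": 0, "ry": 0, "rz": 0, "hand": 1},
    {"x": 265, "y": 269, "z": 0, "rx": 0, "ry": 0, "rz": 0, "hand": 1},
    {"x": 295, "y": 300, "z": 0, "rx": 0, "ry": 0, "rz": 0, "hand": 1}
  ]
}}

```text
clock: 8.0
position: [0.5634, -0.1835, 0.1986]
tool_rot: [0.925, -0.38, -0.001, 0.0]
force: [2.1, -0.6, -0.5]
opening: 0.059
finger_force: 65.9
```

{"fn": "jog_arm", "kwargs": {
  "series": [
    {"x": 13, "y": 13, "z": 20, "rx": 0, "ry": 0, "rz": 0, "hand": 1},
    {"x": 23, "y": 23, "z": 60, "rx": 0, "ry": 0, "rz": 0, "hand": 1},
    {"x": 23, "y": 23, "z": 100, "rx": 0, "ry": 0, "rz": 0, "hand": 1},
    {"x": 23, "y": 23, "z": 130, "rx": 0, "ry": 0, "rz": 0, "hand": 1},
    {"x": 23, "y": 23, "z": 150, "rx": 0, "ry": 0, "rz": 0, "hand": 1},
    {"x": 23, "y": 23, "z": 150, "rx": 0, "ry": 0, "rz": 0, "hand": 1},
    {"x": 23, "y": 23, "z": 150, "rx": 0, "ry": 0, "rz": 0, "hand": 1}
  ]
}}

```text
clock: 8.88
position: [0.5647, -0.2144, 0.0501]
tool_rot: [0.925, -0.38, 0.001, 0.0]
force: [-0.5, -0.0, -0.4]
opening: 0.0594
finger_force: 65.9
```

```bash
python3 st.py
python3 - <<'E'
from h import *
b=env.snapshot("side")[240:400,220:440,::-1]
cv2.imwrite("pics/s5.png",cv2.resize(b,(792,576),interpolation=2))
E
```

```text
{'position': [0.5647, -0.2144, 0.0501], 'force': [-0.4893, -0.0289, -0.3809], 'wrist_torque': [0.0147, -0.0409, 0.0449], 'opening': 0.0594, 'finger_force': 65.8743} q6 0.8950587427773612
yaw -0.7795533001241374 F tool [-0.33  0.36  0.38] T tool [ 0.039  0.019 -0.045]
```

View pics/s5.png

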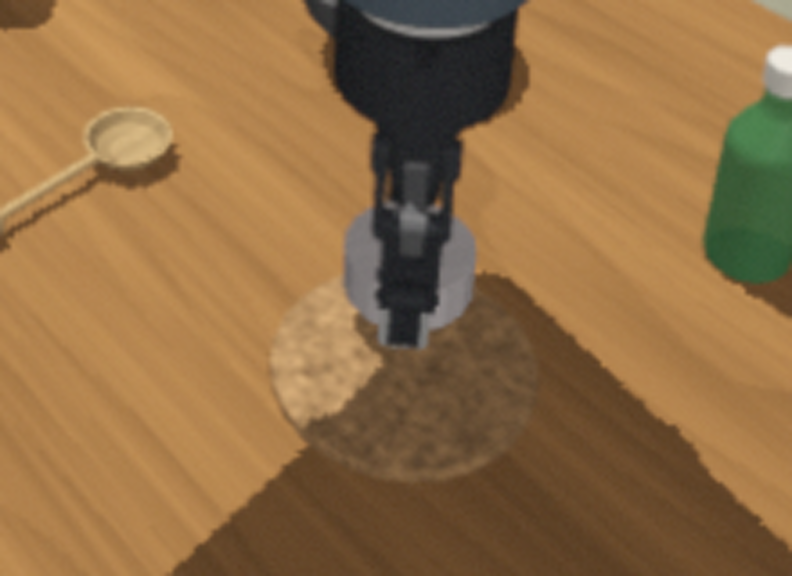

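The fingertips reach a little below the cap's underside (tip at row 347, cap's edge at row 328), with the trivet below, so the last millimetres go by feel.

{"fn": "jog_arm", "kwargs": {
  "series": [
    {"x": 0, "y": 0, "z": 10, "rx": 0, "ry": 0, "rz": 0, "hand": 1},
    {"x": 0, "y": 0, "z": 20, "rx": 0, "ry": 0, "rz": 0, "hand": 1},
    {"x": 0, "y": 0, "z": 30, "rx": 0, "ry": 0, "rz": 0, "hand": 1},
    {"x": 0, "y": 0, "z": 37, "rx": 0, "ry": 0, "rz": 0, "hand": 1},
    {"x": 0, "y": 0, "z": 42, "rx": 0, "ry": 0, "rz": 0, "hand": 1},
    {"x": 0, "y": 0, "z": 43, "rx": 0, "ry": 0, "rz": 0, "hand": 1},
    {"x": 0, "y": 0, "z": 43, "rx": 0, "ry": 0, "rz": 0, "hand": 1}
  ]
}}

```text
clock: 9.8
position: [0.5645, -0.2142, 0.0066]
tool_rot: [0.925, -0.38, 0.0, -0.0]
force: [-0.4, 0.7, -0.2]
opening: 0.059
finger_force: 65.9
```

{"fn": "jog_arm", "kwargs": {
  "series": [
    {"x": 0, "y": 0, "z": 1, "rx": 0, "ry": 0, "rz": 0, "hand": 1},
    {"x": 0, "y": 0, "z": 1.5, "rx": 0, "ry": 0, "rz": 0, "hand": 1},
    {"x": 0, "y": 0, "z": 1.5, "rx": 0, "ry": 0, "rz": 0, "hand": 1}
  ]
}}

```text
clock: 10.18
position: [0.5643, -0.2142, 0.005]
tool_rot: [0.925, -0.38, 0.0, -0.0]
force: [0.0, 0.4, -0.9]
opening: 0.0592
finger_force: 65.9
```

{"fn": "jog_arm", "kwargs": {
  "series": [
    {"x": 0, "y": 0, "z": 0.7, "rx": 0, "ry": 0, "rz": 0, "hand": 1},
    {"x": 0, "y": 0, "z": 1.3, "rx": 0, "ry": 0, "rz": 0, "hand": 1},
    {"x": 0, "y": 0, "z": 1.3, "rx": 0, "ry": 0, "rz": 0, "hand": 1}
  ]
}}

```text
clock: 10.55
position: [0.5642, -0.2142, 0.0035]
tool_rot: [0.925, -0.38, -0.0, 0.0]
force: [0.7, -0.6, -0.4]
opening: 0.0591
finger_force: 65.9
```

{"fn": "jog_arm", "kwargs": {
  "series": [
    {"x": 0, "y": 0, "z": 0.5, "rx": 0, "ry": 0, "rz": 0, "hand": 1},
    {"x": 0, "y": 0, "z": 1, "rx": 0, "ry": 0, "rz": 0, "hand": 1},
    {"x": 0, "y": 0, "z": 1, "rx": 0, "ry": 0, "rz": 0, "hand": 1}
  ]
}}

```text
clock: 10.92
position: [0.5643, -0.2142, 0.0033]
tool_rot: [0.925, -0.38, 0.0, 0.0]
force: [-2.7, -0.2, 5.7]
opening: 0.0593
finger_force: 69.3
```

{"fn": "jog_arm", "kwargs": {
  "series": [
    {"x": 0, "y": 0, "z": -0.5, "rx": 0, "ry": 0, "rz": 0, "hand": -0.2},
    {"x": 0, "y": 0, "z": -0.5, "rx": 0, "ry": 0, "rz": 0, "hand": -0.3}
  ]
}}

```text
clock: 11.18
position: [0.5643, -0.2142, 0.0033]
tool_rot: [0.925, -0.38, 0.0, 0.0]
force: [-1.1, 0.9, 4.0]
opening: 0.0591
finger_force: 68.4
```

{"fn": "jog_arm", "kwargs": {
  "series": [
    {"x": 0, "y": 0, "z": 0, "rx": 0, "ry": 0, "rz": 0, "hand": -0.36},
    {"x": 0, "y": 0, "z": 0, "rx": 0, "ry": 0, "rz": 0, "hand": -0.36}
  ]
}}

```text
clock: 11.42
position: [0.5643, -0.2142, 0.0033]
tool_rot: [0.925, -0.38, 0.0, 0.0]
force: [-2.1, 1.5, 5.0]
opening: 0.0592
finger_force: 69.2
```

{"fn": "jog_arm", "kwargs": {
  "series": [
    {"x": 0, "y": 0, "z": 0, "rx": 0, "ry": 0, "rz": 0, "hand": -0.375},
    {"x": 0, "y": 0, "z": 0, "rx": 0, "ry": 0, "rz": 0, "hand": -0.38},
    {"x": 0, "y": 0, "z": 0, "rx": 0, "ry": 0, "rz": 0, "hand": -0.383}
  ]
}}

```text
clock: 11.8
position: [0.5643, -0.2142, 0.0033]
tool_rot: [0.925, -0.38, 0.0, 0.0]
force: [-1.8, 1.2, 5.0]
opening: 0.0595
finger_force: 62.8
```

{"fn": "jog_arm", "kwargs": {
  "series": [
    {"x": 0, "y": 0, "z": 0, "rx": 0, "ry": 0, "rz": 0, "hand": -0.386},
    {"x": 0, "y": 0, "z": 0, "rx": 0, "ry": 0, "rz": 0, "hand": -0.389}
  ]
}}

```text
clock: 12.05
position: [0.5643, -0.2142, 0.0032]
tool_rot: [0.925, -0.38, 0.0, 0.0]
force: [-2.5, 0.1, 5.3]
opening: 0.0593
finger_force: 49.5
```

Grip force is now falling in proportion; I continue in the same small steps.

{"fn": "jog_arm", "kwargs": {
  "series": [
    {"x": 0, "y": 0, "z": 0, "rx": 0, "ry": 0, "rz": 0, "hand": -0.391},
    {"x": 0, "y": 0, "z": 0, "rx": 0, "ry": 0, "rz": 0, "hand": -0.393},
    {"x": 0, "y": 0, "z": 0, "rx": 0, "ry": 0, "rz": 0, "hand": -0.395},
    {"x": 0, "y": 0, "z": 0, "rx": 0, "ry": 0, "rz": 0, "hand": -0.396}
  ]
}}

```text
clock: 12.55
position: [0.5643, -0.2142, 0.0031]
tool_rot: [0.925, -0.38, 0.0, 0.0]
force: [-2.3, -0.9, 5.3]
opening: 0.0598
finger_force: 35.1
```

{"fn": "jog_arm", "kwargs": {
  "series": [
    {"x": 0, "y": 0, "z": 0, "rx": 0, "ry": 0, "rz": 0, "hand": -0.397},
    {"x": 0, "y": 0, "z": 0, "rx": 0, "ry": 0, "rz": 0, "hand": -0.398}
  ]
}}

```text
clock: 12.8
position: [0.5643, -0.2142, 0.0031]
tool_rot: [0.925, -0.38, 0.0, 0.0]
force: [-0.9, 1.5, 5.1]
opening: 0.06
finger_force: 31.3
```

{"fn": "jog_arm", "kwargs": {
  "series": [
    {"x": 0, "y": 0, "z": 0, "rx": 0, "ry": 0, "rz": 0, "hand": -0.399},
    {"x": 0, "y": 0, "z": 0, "rx": 0, "ry": 0, "rz": 0, "hand": -0.4},
    {"x": 0, "y": 0, "z": 0, "rx": 0, "ry": 0, "rz": 0, "hand": -0.401},
    {"x": 0, "y": 0, "z": 0, "rx": 0, "ry": 0, "rz": 0, "hand": -0.402}
  ]
}}

```text
clock: 13.3
position: [0.5643, -0.2142, 0.0031]
tool_rot: [0.925, -0.38, 0.0, 0.0]
force: [-2.4, 0.5, 3.9]
opening: 0.06
finger_force: 24.1
```

{"fn": "jog_arm", "kwargs": {
  "series": [
    {"x": 0, "y": 0, "z": 0, "rx": 0, "ry": 0, "rz": 0, "hand": -0.403},
    {"x": 0, "y": 0, "z": 0, "rx": 0, "ry": 0, "rz": 0, "hand": -0.4035},
    {"x": 0, "y": 0, "z": 0, "rx": 0, "ry": 0, "rz": 0, "hand": -0.404}
  ]
}}

```text
clock: 13.68
position: [0.5643, -0.2142, 0.003]
tool_rot: [0.925, -0.38, -0.0, 0.0]
force: [-1.0, 0.2, 4.5]
opening: 0.0602
finger_force: 20.8
```

{"fn": "jog_arm", "kwargs": {
  "series": [
    {"x": 0, "y": 0, "z": 0, "rx": 0, "ry": 0, "rz": 0, "hand": -0.405},
    {"x": 0, "y": 0, "z": 0, "rx": 0, "ry": 0, "rz": 0, "hand": -0.406},
    {"x": 0, "y": 0, "z": 0, "rx": 0, "ry": 0, "rz": 0, "hand": -0.407},
    {"x": 0, "y": 0, "z": 0, "rx": 0, "ry": 0, "rz": 0, "hand": -0.408},
    {"x": 0, "y": 0, "z": 0, "rx": 0, "ry": 0, "rz": 0, "hand": -0.409},
    {"x": 0, "y": 0, "z": 0, "rx": 0, "ry": 0, "rz": 0, "hand": -0.41}
  ]
}}

```text
clock: 14.42
position: [0.5642, -0.2142, 0.003]
tool_rot: [0.925, -0.38, -0.0, 0.0]
force: [-0.7, -1.4, 1.7]
opening: 0.0602
finger_force: 12.8
```

{"fn": "jog_arm", "kwargs": {
  "series": [
    {"x": 0, "y": 0, "z": 0, "rx": 0, "ry": 0, "rz": 0, "hand": -0.4105},
    {"x": 0, "y": 0, "z": 0, "rx": 0, "ry": 0, "rz": 0, "hand": -0.411},
    {"x": 0, "y": 0, "z": 0, "rx": 0, "ry": 0, "rz": 0, "hand": -0.4115},
    {"x": 0, "y": 0, "z": 0, "rx": 0, "ry": 0, "rz": 0, "hand": -0.412},
    {"x": 0, "y": 0, "z": 0, "rx": 0, "ry": 0, "rz": 0, "hand": -0.4125},
    {"x": 0, "y": 0, "z": 0, "rx": 0, "ry": 0, "rz": 0, "hand": -0.413}
  ]
}}

```text
clock: 15.18
position: [0.5643, -0.2141, 0.003]
tool_rot: [0.925, -0.38, -0.0, -0.0]
force: [-0.3, -1.3, 1.0]
opening: 0.0606
finger_force: 9.2
```

{"fn": "jog_arm", "kwargs": {
  "series": [
    {"x": 0, "y": 0, "z": 0, "rx": 0, "ry": 0, "rz": 0, "hand": -0.4135},
    {"x": 0, "y": 0, "z": 0, "rx": 0, "ry": 0, "rz": 0, "hand": -0.414},
    {"x": 0, "y": 0, "z": 0, "rx": 0, "ry": 0, "rz": 0, "hand": -0.4145},
    {"x": 0, "y": 0, "z": 0, "rx": 0, "ry": 0, "rz": 0, "hand": -0.415},
    {"x": 0, "y": 0, "z": 0, "rx": 0, "ry": 0, "rz": 0, "hand": -0.4155},
    {"x": 0, "y": 0, "z": 0, "rx": 0, "ry": 0, "rz": 0, "hand": -0.416}
  ]
}}

```text
clock: 15.92
position: [0.5641, -0.2141, 0.003]
tool_rot: [0.925, -0.38, -0.0, -0.0]
force: [0.4, 0.2, -0.6]
opening: 0.0607
finger_force: 6.2
```

{"fn": "jog_arm", "kwargs": {
  "series": [
    {"x": 0, "y": 0, "z": 0, "rx": 0, "ry": 0, "rz": 0, "hand": -0.4163},
    {"x": 0, "y": 0, "z": 0, "rx": 0, "ry": 0, "rz": 0, "hand": -0.4166},
    {"x": 0, "y": 0, "z": 0, "rx": 0, "ry": 0, "rz": 0, "hand": -0.4169},
    {"x": 0, "y": 0, "z": 0, "rx": 0, "ry": 0, "rz": 0, "hand": -0.4172},
    {"x": 0, "y": 0, "z": 0, "rx": 0, "ry": 0, "rz": 0, "hand": -0.4175},
    {"x": 0, "y": 0, "z": 0, "rx": 0, "ry": 0, "rz": 0, "hand": -0.4178},
    {"x": 0, "y": 0, "z": 0, "rx": 0, "ry": 0, "rz": 0, "hand": -0.4181},
    {"x": 0, "y": 0, "z": 0, "rx": 0, "ry": 0, "rz": 0, "hand": -0.4184}
  ]
}}

```text
clock: 16.92
position: [0.5643, -0.2142, 0.0031]
tool_rot: [0.925, -0.38, 0.0, 0.0]
force: [-0.0, 1.3, -0.0]
opening: 0.0604
finger_force: 4.5
```

{"fn": "jog_arm", "kwargs": {
  "series": [
    {"x": 0, "y": 0, "z": 0.3, "rx": 0, "ry": 0, "rz": 0, "hand": -0.419},
    {"x": 0, "y": 0, "z": 0.5, "rx": 0, "ry": 0, "rz": 0, "hand": -0.4195},
    {"x": 0, "y": 0, "z": 0.5, "rx": 0, "ry": 0, "rz": 0, "hand": -0.42},
    {"x": 0, "y": 0, "z": 0.5, "rx": 0, "ry": 0, "rz": 0, "hand": -0.4205},
    {"x": 0, "y": 0, "z": 0.5, "rx": 0, "ry": 0, "rz": 0, "hand": -0.421},
    {"x": 0, "y": 0, "z": 0.5, "rx": 0, "ry": 0, "rz": 0, "hand": -0.4213}
  ]
}}

```text
clock: 17.68
position: [0.5643, -0.2142, 0.0029]
tool_rot: [0.925, -0.38, 0.0, 0.0]
force: [-2.3, 0.6, 6.1]
opening: 0.0607
finger_force: 5.9
```

{"fn": "jog_arm", "kwargs": {
  "series": [
    {"x": 0, "y": 0, "z": 0, "rx": 0, "ry": 0, "rz": 0, "hand": -0.4216},
    {"x": 0, "y": 0, "z": 0, "rx": 0, "ry": 0, "rz": 0, "hand": -0.4219},
    {"x": 0, "y": 0, "z": 0, "rx": 0, "ry": 0, "rz": 0, "hand": -0.4222},
    {"x": 0, "y": 0, "z": 0, "rx": 0, "ry": 0, "rz": 0, "hand": -0.4225},
    {"x": 0, "y": 0, "z": 0, "rx": 0, "ry": 0, "rz": 0, "hand": -0.4228},
    {"x": 0, "y": 0, "z": 0, "rx": 0, "ry": 0, "rz": 0, "hand": -0.4231},
    {"x": 0, "y": 0, "z": 0, "rx": 0, "ry": 0, "rz": 0, "hand": -0.4234},
    {"x": 0, "y": 0, "z": 0, "rx": 0, "ry": 0, "rz": 0, "hand": -0.4237}
  ]
}}

```text
clock: 18.68
position: [0.5643, -0.2142, 0.0028]
tool_rot: [0.925, -0.38, 0.0, -0.0]
force: [-1.2, 0.4, 5.3]
opening: 0.0606
finger_force: 4.7
```

{"fn": "jog_arm", "kwargs": {
  "series": [
    {"x": 0, "y": 0, "z": 0, "rx": 0, "ry": 0, "rz": 0, "hand": -0.4243},
    {"x": 0, "y": 0, "z": 0, "rx": 0, "ry": 0, "rz": 0, "hand": -0.4249},
    {"x": 0, "y": 0, "z": 0, "rx": 0, "ry": 0, "rz": 0, "hand": -0.4255},
    {"x": 0, "y": 0, "z": 0, "rx": 0, "ry": 0, "rz": 0, "hand": -0.4261},
    {"x": 0, "y": 0, "z": 0, "rx": 0, "ry": 0, "rz": 0, "hand": -0.4267},
    {"x": 0, "y": 0, "z": 0, "rx": 0, "ry": 0, "rz": 0, "hand": -0.4273},
    {"x": 0, "y": 0, "z": 0, "rx": 0, "ry": 0, "rz": 0, "hand": -0.4279},
    {"x": 0, "y": 0, "z": 0, "rx": 0, "ry": 0, "rz": 0, "hand": -0.4285}
  ]
}}

```text
clock: 19.68
position: [0.5644, -0.2142, 0.0028]
tool_rot: [0.925, -0.38, 0.0, -0.0]
force: [-1.8, 2.0, 4.9]
opening: 0.061
finger_force: 2.8
```

{"fn": "jog_arm", "kwargs": {
  "series": [
    {"x": 0, "y": 0, "z": 0, "rx": 0, "ry": 0, "rz": 0, "hand": -0.4293},
    {"x": 0, "y": 0, "z": 0, "rx": 0, "ry": 0, "rz": 0, "hand": -0.43},
    {"x": 0, "y": 0, "z": 0, "rx": 0, "ry": 0, "rz": 0, "hand": -0.4308},
    {"x": 0, "y": 0, "z": 0, "rx": 0, "ry": 0, "rz": 0, "hand": -0.4316},
    {"x": 0, "y": 0, "z": 0, "rx": 0, "ry": 0, "rz": 0, "hand": -0.4324},
    {"x": 0, "y": 0, "z": 0, "rx": 0, "ry": 0, "rz": 0, "hand": -0.4332},
    {"x": 0, "y": 0, "z": 0, "rx": 0, "ry": 0, "rz": 0, "hand": -0.434},
    {"x": 0, "y": 0, "z": 0, "rx": 0, "ry": 0, "rz": 0, "hand": -0.435}
  ]
}}

```text
clock: 20.68
position: [0.5645, -0.2141, 0.0027]
tool_rot: [0.925, -0.38, 0.0, -0.0]
force: [-1.4, 2.2, 4.3]
opening: 0.0614
finger_force: 2.5
```

Run:
```python
from h import *
a=env.snapshot("wrist")[190:400,150:410,::-1]; b=env.snapshot("side")[300:400,270:400,::-1]
cv2.imwrite("pics/w6.png",np.hstack([cv2.resize(a,(400,323)),cv2.resize(b,(400,323),interpolation=2)]))
```

```text
(no output)
```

View pics/w6.png

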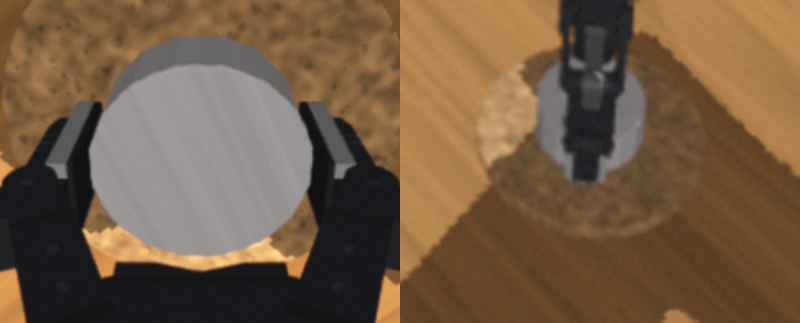

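The cap sits level in the middle of the cork (side (590,120)), with hardly any grip left. I open the rest of the way slowly.

{"fn": "jog_arm", "kwargs": {
  "series": [
    {"x": 0, "y": 0, "z": 0, "rx": 0, "ry": 0, "rz": 0, "hand": -0.437},
    {"x": 0, "y": 0, "z": 0, "rx": 0, "ry": 0, "rz": 0, "hand": -0.439},
    {"x": 0, "y": 0, "z": 0, "rx": 0, "ry": 0, "rz": 0, "hand": -0.441},
    {"x": 0, "y": 0, "z": 0, "rx": 0, "ry": 0, "rz": 0, "hand": -0.444},
    {"x": 0, "y": 0, "z": 0, "rx": 0, "ry": 0, "rz": 0, "hand": -0.447},
    {"x": 0, "y": 0, "z": 0, "rx": 0, "ry": 0, "rz": 0, "hand": -0.45},
    {"x": 0, "y": 0, "z": 0, "rx": 0, "ry": 0, "rz": 0, "hand": -0.46},
    {"x": 0, "y": 0, "z": 0, "rx": 0, "ry": 0, "rz": 0, "hand": -0.47}
  ]
}}

```text
clock: 21.78
position: [0.5641, -0.2143, 0.0024]
tool_rot: [0.925, -0.38, -0.0, 0.0]
force: [1.1, 0.7, 1.3]
opening: 0.0628
finger_force: 0.7
```

{"fn": "jog_arm", "kwargs": {
  "series": [
    {"x": 0, "y": 0, "z": 0, "rx": 0, "ry": 0, "rz": 0, "hand": -0.5},
    {"x": 0, "y": 0, "z": 0, "rx": 0, "ry": 0, "rz": 0, "hand": -0.6},
    {"x": 0, "y": 0, "z": 0, "rx": 0, "ry": 0, "rz": 0, "hand": -0.8},
    {"x": 0, "y": 0, "z": 0, "rx": 0, "ry": 0, "rz": 0, "hand": -1},
    {"x": 0, "y": 0, "z": 0, "rx": 0, "ry": 0, "rz": 0, "hand": -1},
    {"x": 0, "y": 0, "z": 0, "rx": 0, "ry": 0, "rz": 0, "hand": -1}
  ]
}}

```text
clock: 22.52
position: [0.5642, -0.2142, 0.0026]
tool_rot: [0.925, -0.38, -0.0, 0.0]
force: [-0.4, -0.3, 0.3]
opening: 0.0856
finger_force: 0.0
```

{"fn": "jog_arm", "kwargs": {
  "series": [
    {"x": 0, "y": 0, "z": -8, "rx": 0, "ry": 0, "rz": 0, "hand": -1},
    {"x": 0, "y": 0, "z": -20, "rx": 0, "ry": 0, "rz": 0, "hand": -1},
    {"x": 0, "y": 0, "z": -40, "rx": 0, "ry": 0, "rz": 0, "hand": -1},
    {"x": 0, "y": 0, "z": -70, "rx": 0, "ry": 0, "rz": 0, "hand": -1},
    {"x": 0, "y": 0, "z": -110, "rx": 0, "ry": 0, "rz": 0, "hand": -1},
    {"x": 0, "y": 0, "z": -150, "rx": 0, "ry": 0, "rz": 0, "hand": -1},
    {"x": 0, "y": 0, "z": -170, "rx": 0, "ry": 0, "rz": 0, "hand": -1},
    {"x": 0, "y": 0, "z": -170, "rx": 0, "ry": 0, "rz": 0, "hand": -1}
  ]
}}

```text
clock: 23.52
position: [0.5653, -0.2145, 0.1756]
tool_rot: [0.925, -0.38, 0.003, -0.001]
force: [-0.3, 0.8, -0.1]
opening: 0.0854
finger_force: 0.0
```

Run:
```python
from h import *
a=env.snapshot("wrist")[:,:,::-1]; b=env.snapshot("side")[100:400,100:500,::-1]
cv2.imwrite("pics/w7.png",np.hstack([cv2.resize(a,(400,300)),b]))
```

```text
(no output)
```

View pics/w7.png

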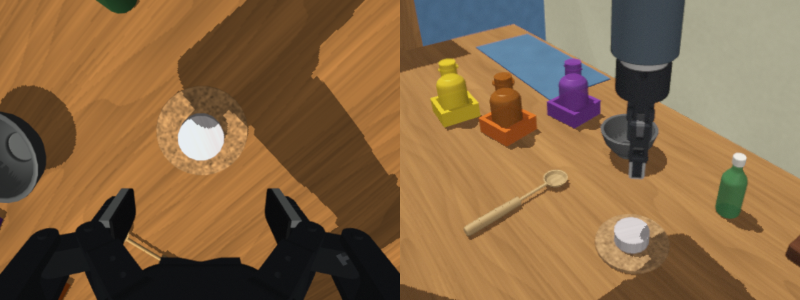

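The cap stands flat and right way up in the middle of the trivet (side (632,235)). The jar, spoon, bowl and bottle look undisturbed and the gripper is clear.

```bash
python3 -c "
from bench import env
print(env.hand_in())"
```

```text
the job is handed in; nothing more can be done
None
```

I opened the salsa jar and handed the job in at about 24 s: the cap lies right way up, wholly on the cork trivet, and the jar, spoon, bowl and bottle look undisturbed; hand-in gave no verdict.

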